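# Nudge a paint test disc into its recess and swing the retainer over it

### The job

Get the blue paint test disc ready for inspection without picking anything up: slide it with the fingertips across the grey plate until it drops flat into the round recess. Only then push the red-knobbed retainer arm round, fully home against its stop, so that it lies over the edge of the disc. Leave the yellow disc and the things standing about where they are, and take the hand away.

Things in the scene. Friction and masses are not known exactly. Their poses are not given: they have to be found in the camera images.
- stage: Flat grey plate fixed to the bench, 160 (its x) x 340 (its y) x 18 mm; origin at the centre of its underside on the bench, z up. Its top (the deck) is flat, 18 mm above the bench, with one round recess in the middle; the retainer pivots near its +x long edge.
- recess (a point): Centre of the mouth of the round recess, level with the deck, axes as the plate's. Recess 56 mm across, 6 mm deep, flat black floor, 1 mm chamfer at the rim; the disc has 2 mm of play all round and lies flush in it.
- disc_blue: Loose aluminium disc with a blue painted top, 52 mm across, 6 mm thick, about 50 g; origin at the centre of its underside, z up. Lies on the deck on one side of the recess (+y or -y side of the plate), 85 to 120 mm from it.
- disc_yellow: The same disc with a yellow painted top, lying on the other side of the recess; to be left where it is. Origin at the centre of its underside.
- retainer (a joint): Angle in rad of the retainer, a steel bar turning level about an upright pivot: 0 = home against its stop, pointing to the plate's -x over the edge of the recess; it grows to 2.5 as the arm swings open. At angle a the arm points from the pivot along (-cos a, +sin a) in the plate's x, y, so it closes from the plate's +x side round through its +y side. Light friction (about 1 N at the knob); stays where it is left.
- retainer_knob (a point): Centre of the top of the red upright knob on the retainer's free end, 33 mm above the deck. Knob 12 mm across, 24 mm tall, its axis 44 mm from the pivot; it stands on the steel bar (13 mm wide, reaching 51 mm from the pivot, between 3 and 9 mm above the deck).
- retainer_pivot (a point): Pivot axis of the retainer at deck height, 66 mm from the recess centre along the plate's +x; the round boss there is 20 mm across and with its screw 11 mm high.
- sample_tin: Bystander: open paint tin, 67 mm across, 72 mm tall, standing beyond the plate; origin at the centre of its underside.
- pink_cup: Bystander: clear mixing cup with pink paint, 75 mm across, 86 mm tall, standing beyond the plate; origin at the centre of its underside.
- air_cap: Bystander: small spray gun air cap, 30 mm across, 24 mm tall, on the robot's side of the plate; origin at the centre of its underside.
- sanding_block: Bystander: dark sanding block, 63x110x22 mm, on the robot's side of the plate; origin at the centre of its underside.
Not all that is in view belongs to the job. Leave any orange look-alike of the disc_blue alone.

How it is judged:
By the outcome, as a careful person would: the job done as asked, in the order asked, and still so for the second after the job is handed in, with the robot touching nothing.
It also fails if it takes over 58 s, if anything falls off the work surface, if the arm or the gripper's body presses on something with over 40 N, if the wrist force passes 120 N, or if a joint passes its speed limit or range.

### The arm

A 7-joint arm with a two-finger parallel gripper is mounted at the origin on a cart in front of the work surface, level with it; the furniture and walls round the work are solid. World frame = base frame: x ahead of the robot, y to its left, z up, the work surface at z = 0. Lengths are in m, angles in rad, forces in N, time in s.
With the tool pointing down it reaches from about 0.4 to 0.85 m from the base axis. Payload 10.4 kg.
Tool frame: the origin (TCP) lies at the very end of the fingers, on their centre line; the grasp point (between the pads) lies 19 mm behind it; x points along the fingers, z is the direction in which the jaws open and shut, and the axes are right-handed (so a half turn about x gives the same grasp; the last joint's range is limited). The gripper opens to 85 mm and grips with 20 to 120 N. Pads are 22 mm wide; open, the fingers measure 114 mm over their backs; the gripper's body (76 mm by 85 mm) begins 54 mm behind the grasp point. The pads swing forward as they close: fully open they stand 13 mm farther back than shut.
Start: joints at [-1.315, 0.332, -0.065, 1.46, 0.022, 1.35, -0.088], TCP at [0.172, 0.601, 0.231] pointing down, gripper open.
Joint ranges: [-2.6, 2.6], [-0.5, 2.12], [-1.47, 1.34], [0.16, 2.42], [-1.27, 4.41], [0.06, 2.06], [-2.6, 2.6]. Speed limits (rad/s): [2.22, 2.22, 2.79, 2.79, 3.14, 3.14, 3.14].

### API

Orientations are given as a unit quaternion [x, y, z, w].
In Python, from workcell import telemetry, viewer, manip, spot_in, mark_of gives the robot as it stands. The module is installed in compiled form; this text tells all that it offers.
- The arm moves only by the shell command python3 -m crank 'ROWS' [FORCE]. ROWS is JSON, a list of rows, each a list of 3 entries, a list of its own where there are three numbers: the closure, from 0 (fully open) to 1 (shut), then the shift along the world's x, y, z in cm, then the turn, a rotation vector about the world's x, y, z in rad. A call has 1 to 12 rows; each row shifts and turns the commanded pose from where the row before left it; what a row does not reach is not made up. A row lasts 1/12 s, in which the tool goes at most 41.7 mm and 7.16 degrees, less where a joint would pass 70% of its speed; a pose out of reach is approached as far as the arm can. A call with a gripper value outside its range is refused whole. The fingers move at their own pace and stop on an object; FORCE is the grip in N (left out, the last holds). Time passes only in rows, so rows that do not move let the fingers close. It gives the time, the measured TCP pose, the force and the opening at its end, in the units of the state.
- telemetry.get_obs(): the state, without advancing time (a new reading comes with each control period).
- viewer.camera(name): name is "side" or "top"; returns a dict with "frame" (420x560x3 uint8, red, green, blue), "intrinsics" (3x3 intrinsics, pixels), "k1" (the pictures are not rectified: a ray, as slopes to the right and down, at radius r is drawn at 1 + k1 r^2 times it, then the intrinsics apply), "cam_to_world" (4x4, takes a point from camera to world coordinates). Camera axes: x right, y up, looking along -z (the intrinsics and any distortion apply to the point x, -y, -z); pixel columns grow to the right and rows downward; lengths in m; the calibration is good to about 2 mm. A picture is of the moment at which its call begins. There is no depth.
- manip.hand_in(): hands the job in, once; it reports no verdict.
Trained networks look in a picture, given as the dict that the camera call returned (one of the last four; its "shot" number tells which), for a name from the list of things; names that differ only in an ending like _2 or _b are one class to them, and where a whole thing is asked for, a point or a joint stands for the part that bears it (a point fixed in the world has none). Each returns a list of dicts, best first, with "conf" (0 to 1); they miss things now and then, are a little off and sometimes report something else, mostly with a low value. They report only what shows in the picture. A call takes as long as a camera call. They do not tell look-alikes from the thing itself.
- spot_in(thing, picture): "location" ([x, y, z] in m, in the coordinates of the camera as it stood for that picture, good to about 4 mm: the middle of the surface that is visible of it).
- mark_of(thing, picture): "location" ([x, y, z] in m, in the coordinates of the camera as it stood for that picture, good to about 4 mm: a listed point, or the origin of a listed thing).
The state is a dict: "clock": time; "joint_pos": joint angles; "joint_velocities": joint speeds; "tau": joint torques, N m; "position": TCP position; "ee_rot": TCP orientation; "ft_force": force on the tool from outside, world axes, zero at the start; "torque": the same for the moment, N m; "grip_width": opening from 0.0 (shut) to 1.0 (fully open).
Only numpy, scipy, OpenCV 4.12 (cv2) and the standard library are available. Lean on these libraries where they do the work, as an engineer would, in place of code of your own. Each camera call takes 0.05 s, during which the arm holds its last target. There are 200 camera calls.

## Working session

There is one attempt and no reset: what is moved stays moved. The work goes in short steps, Python scripts to look and compute and a shell command to move; the robot and the scene stay as the last step left them, time stands still between calls to the robot, and variables do not carry over. Pictures are saved under pics/ and viewed, about 8 in all and at most 12, crops included, and the job is handed in when it is done.

```bash
mkdir -p pics; cat > h.py <<'E'
import numpy as np, cv2
from workcell import telemetry, viewer, manip, spot_in, mark_of
def shot(n,save=None):
    p=viewer.camera(n)
    if save: cv2.imwrite('pics/'+save,cv2.cvtColor(p['frame'],cv2.COLOR_RGB2BGR))
    return p
def w(p,l): return (np.array(p['cam_to_world'])@np.r_[l,1])[:3]
def pix(p,X):
    c=(np.linalg.inv(p['cam_to_world'])@np.r_[X,1])[:3]; s=np.array([c[0],-c[1]])/-c[2]
    s=s*(1+p['k1']*(s@s)); return (np.array(p['intrinsics'])@np.r_[s,1])[:2]
def ray(p,uv,z):
    K=np.array(p['intrinsics']); d=np.array([(uv[0]-K[0,2])/K[0,0],(uv[1]-K[1,2])/K[1,1]]); s=d.copy()
    for _ in range(30): s=d/(1+p['k1']*(s@s))
    M=np.array(p['cam_to_world']); v=M[:3,:3]@np.r_[s[0],-s[1],-1]; o=M[:3,3]
    return o+v*(z-o[2])/v[2]
E
python3 - <<'E'
from h import *
np.set_printoptions(precision=4,suppress=True)
o=telemetry.get_obs(); print(o['clock'],o['position'],o['ee_rot'],o['grip_width'])
for n in('top','side'):
    p=shot(n,n+'0.png'); print(n,p['k1'],p['cam_to_world'][:3,3] if hasattr(p['cam_to_world'],'shape') else p['cam_to_world'])
    for t in 'stage recess disc_blue disc_yellow retainer_knob retainer_pivot sample_tin pink_cup air_cap sanding_block'.split():
        for r in mark_of(t,p)[:3]:
            X=w(p,r['location']); print(t,round(r['conf'],2),X,pix(p,X).round())
E
```

```text
0.0 [0.1719 0.6005 0.2305] [-0.426   0.565   0.4254  0.5642] 1.0008426836859043
top 0.01619598062822071 [ 0.3844 -0.0002  0.9014]
stage 0.67 [ 0.5591 -0.0465 -0.0008] [308. 234.]
recess 0.83 [ 0.5581 -0.0507  0.025 ] [311. 233.]
disc_blue 0.87 [ 0.4032  0.2315 -0.0023] [173. 279.]
disc_blue 0.84 [0.5727 0.0602 0.024 ] [263. 217.]
disc_blue 0.78 [0.6094 0.2016 0.0014] [206. 193.]
disc_yellow 0.65 [ 0.5198 -0.1439  0.0184] [350. 258.]
retainer_knob 0.49 [ 0.6479 -0.0191  0.0495] [304. 189.]
retainer_pivot 0.7 [ 0.6222 -0.0577  0.0211] [318. 206.]
sample_tin 0.97 [ 0.7251 -0.1802 -0.0004] [376. 176.]
pink_cup 0.8 [0.746  0.0412 0.0027] [285. 151.]
sanding_block 0.56 [ 0.4304  0.0794 -0.0005] [243. 280.]
side -0.15112744537933565 [ 0.155  -0.8125  0.5447]
stage 0.96 [ 0.5577 -0.0421 -0.0003] [283. 244.]
recess 0.95 [ 0.5546 -0.0473  0.018 ] [283. 237.]
disc_blue 0.83 [0.569  0.0622 0.0187] [267. 212.]
disc_blue 0.67 [0.4052 0.2301 0.0019] [175. 200.]
disc_blue 0.61 [ 0.5107  0.2153 -0.0043] [219. 197.]
disc_yellow 0.7 [ 0.5183 -0.1418  0.019 ] [288. 266.]
retainer_knob 0.57 [ 0.646  -0.0175  0.0492] [316. 209.]
retainer_pivot 0.69 [ 0.5574 -0.0436  0.0009] [283. 243.]
retainer_pivot 0.67 [ 0.6217 -0.0523  0.014 ] [313. 234.]
sample_tin 0.71 [ 0.7263 -0.1764  0.0009] [389. 258.]
pink_cup 0.58 [ 0.7547  0.0411 -0.002 ] [342. 209.]
air_cap 0.51 [ 0.3964 -0.1515 -0.0003] [229. 293.]
sanding_block 0.6 [ 0.4292  0.077  -0.0006] [205. 229.]
```

View pics/top0.png

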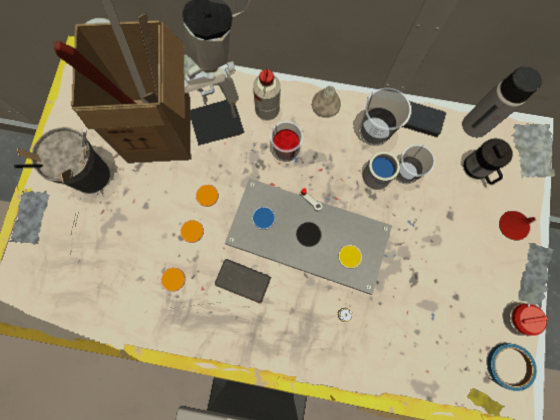

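View pics/side0.png

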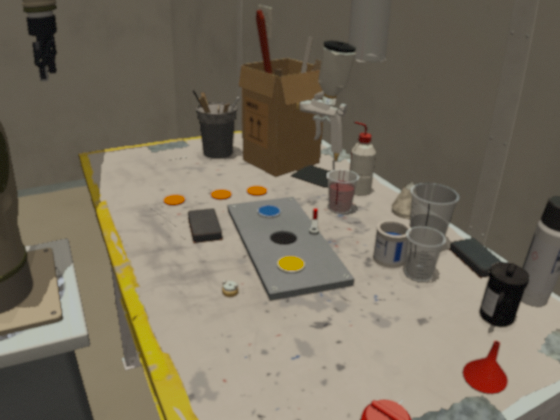

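```bash
python3 - <<'E'
from h import *
p=shot('top'); f=p['frame'][160:290,225:385]
cv2.imwrite('pics/crop.png',cv2.cvtColor(cv2.resize(f,None,fx=4.6,fy=4.6,interpolation=cv2.INTER_CUBIC),cv2.COLOR_RGB2BGR))
h=cv2.cvtColor(p['frame'],cv2.COLOR_RGB2HSV)
def blobs(lo,hi,z,nm):
    m=cv2.inRange(h,lo,hi); n,l,s,c=cv2.connectedComponentsWithStats(m)
    for i in range(1,n):
        if s[i,4]>25: print(nm,c[i].round(1),s[i,4],ray(p,c[i],z).round(4))
blobs((95,90,40),(130,255,255),.024,'blue'); blobs((20,110,80),(35,255,255),.024,'yel'); blobs((0,150,80),(6,255,255),.051,'red');blobs((172,150,80),(180,255,255),.051,'red');blobs((0,0,0),(180,255,45),.012,'blk')
E
```

```text
blue [382.9 166.7] 360 [ 0.7406 -0.1882  0.024 ]
blue [263.2 217.7] 348 [0.572  0.0596 0.024 ]
blue [508.1 365.5] 420 [ 0.36   -0.4919  0.024 ]
yel [70.5 40.8] 91 [0.9242 0.6119 0.024 ]
yel [ 49.  102.1] 676 [0.7552 0.6139 0.024 ]
yel [ 28.2 161.1] 47 [0.6038 0.6156 0.024 ]
yel [ 13.2 209.2] 787 [0.4887 0.6123 0.024 ]
yel [349.7 256.2] 389 [ 0.5223 -0.1428  0.024 ]
yel [137.5 354.5] 3104 [0.2397 0.26   0.024 ]
yel [386.7 400.6] 4065 [ 0.247 -0.257  0.024]
red [62.  46.4] 113 [0.8892 0.6086 0.051 ]
red [266.1  75.5] 141 [0.9041 0.1159 0.051 ]
red [286.  139.4] 379 [0.7544 0.0414 0.051 ]
red [514.5 225. ] 691 [ 0.6497 -0.4751  0.051 ]
red [529.9 319.5] 787 [ 0.4579 -0.5153  0.051 ]
blk [207.1  18.4] 1508 [1.0587 0.2991 0.012 ]
blk [91.8 74.5] 762 [0.851  0.5423 0.012 ]
blk [513.8  90.1] 511 [ 0.9972 -0.4765  0.012 ]
blk [151.5  98.2] 63 [0.8166 0.3829 0.012 ]
blk [209.2 106.1] 60 [0.8219 0.241  0.012 ]
blk [484.3 115.6] 101 [ 0.9175 -0.412   0.012 ]
blk [383.7 115.9] 246 [ 0.8735 -0.1764  0.012 ]
blk [227.8 133.7] 68 [0.7603 0.1818 0.012 ]
blk [421.2 129.7] 106 [ 0.8542 -0.2682  0.012 ]
blk [201.  137.7] 41 [0.7386 0.2424 0.012 ]
blk [491.7 158.4] 581 [ 0.8116 -0.4365  0.012 ]
blk [ 91.3 174.9] 972 [0.6012 0.4709 0.012 ]
blk [468.3 169.6] 63 [ 0.7744 -0.3856  0.012 ]
blk [ 27.4 165.7] 69 [0.5955 0.6221 0.012 ]
blk [308.2 233.9] 418 [ 0.5567 -0.046   0.012 ]
blk [491.  358.6] 64 [ 0.3667 -0.4634  0.012 ]
blk [252.1 402. ] 2546 [0.1914 0.0093 0.012 ]
```

View pics/crop.png

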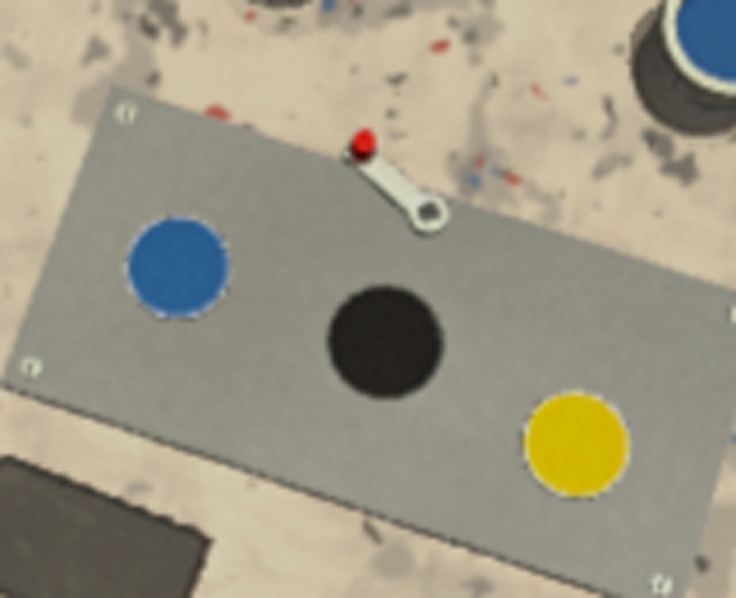

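The crop shows the blue disc on the plate at full-picture (263,218), the recess at (309,234), the yellow disc at (350,257), and the retainer's pivot at (318,206) with its knob at (304,190). These could be mistaken for the blue disc:
- orange discs at (207,195), (192,231) and (173,279), all off the plate
- the blue paint tin at (383,167)
- the tape ring at (512,366)

I choose (263,218).

```bash
python3 - <<'E'
from h import *
from scipy.spatial.transform import Rotation as R
np.set_printoptions(precision=4,suppress=True)
p=shot('top')
B={k:ray(p,np.array(c)/4.6+[225,160],z) for k,c,z in[('tl',(125,113),.019),('bl',(31,368),.019),('br',(662,584),.019),('piv',(428,212),.029),('knob',(363,135),.051),('rec',(386,342),.018)]}
for k in B: print(k,B[k])
s=shot('side'); h=cv2.cvtColor(s['frame'],cv2.COLOR_RGB2HSV)
m=cv2.inRange(h,(95,90,40),(130,255,255)); n,l,st,c=cv2.connectedComponentsWithStats(m)
for i in range(1,n):
    if st[i,4]>60: print('side blue',c[i],st[i,4],ray(s,c[i],.024))
b=np.array([.571,.0605]); r=np.array([.5565,-.047]); d=(r-b)/np.linalg.norm(r-b); print('dir',d,np.linalg.norm(r-b),'start',b-.047*d)
q=R.from_quat(telemetry.get_obs()['ee_rot']); print(q.as_matrix())
for sg in(1,-1):
    z=sg*np.array([-d[1],d[0],0]); x=np.array([0,0,-1.]); T=R.from_matrix(np.c_[x,np.cross(z,x),z]); print('turn',(T*q.inv()).as_rotvec())
E
```

```text
tl [0.6449 0.0994 0.019 ]
bl [0.5105 0.1189 0.019 ]
br [ 0.4647 -0.1937  0.019 ]
piv [ 0.6197 -0.0564  0.029 ]
knob [ 0.6456 -0.0184  0.051 ]
rec [ 0.5548 -0.0475  0.018 ]
side blue [268.6918 210.2956] 159 [0.5717 0.0597 0.024 ]
side blue [397.7556 251.6111] 90 [ 0.7314 -0.1935  0.024 ]
dir [-0.1337 -0.991 ] 0.10847349906774464 start [0.5773 0.1071]
[[-0.     -0.9614  0.2752]
 [ 0.0001  0.2752  0.9614]
 [-1.      0.      0.0001]]
turn [-0.0001  0.0001 -1.4261]
turn [-0.0001 -0.0001  1.7155]
```

```bash
python3 -m crank '[[0.65,[2.5,-3.1,0],[0,0,-0.119]],[0.65,[2.5,-3.1,0],[0,0,-0.119]],[0.65,[2.5,-3.1,0],[0,0,-0.119]],[0.65,[2.5,-3.1,0],[0,0,-0.119]],[0.65,[2.5,-3.1,0],[0,0,-0.119]],[0.65,[2.5,-3.1,0],[0,0,-0.119]],[0.65,[2.5,-3.1,0],[0,0,-0.119]],[0.65,[2.5,-3.1,0],[0,0,-0.119]],[0.65,[2.5,-3.1,0],[0,0,-0.119]],[0.65,[2.5,-3.1,0],[0,0,-0.119]],[0.65,[2.5,-3.1,0],[0,0,-0.119]],[0.65,[2.5,-3.1,0],[0,0,-0.119]]]' 20
```

```text
clock: 2.25
position: [0.4729, 0.2272, 0.2317]
ee_rot: [0.05, 0.705, -0.05, 0.706]
ft_force: [1.1, 1.2, 0.3]
grip_width: 0.353
```

```bash
python3 -m crank '[[0.65,[2.1,-2.35,0],[0,0,0]],[0.65,[2.1,-2.35,0],[0,0,0]],[0.65,[2.1,-2.35,0],[0,0,0]],[0.65,[2.1,-2.35,0],[0,0,0]],[0.65,[2.1,-2.35,-2],[0,0,0]],[0.65,[0,0,-4],[0,0,0]],[0.65,[0,0,-4],[0,0,0]],[0.65,[0,0,-4],[0,0,0]],[0.65,[0,0,-3],[0,0,0]],[0.65,[0,0,-1],[0,0,0]],[0.65,[0,0,0],[0,0,0]]]'
python3 - <<'E'
from h import *
p=shot('side'); f=p['frame'][120:270,180:380]
t=shot('top')['frame'][160:290,225:385]
a=cv2.resize(f,(800,600)); cv2.imwrite('pics/c2.png',cv2.cvtColor(a,cv2.COLOR_RGB2BGR))
print(telemetry.get_obs()['position'],telemetry.get_obs()['ft_force'])
E
```

```text
clock: 3.17
position: [0.5754, 0.1111, 0.0491]
ee_rot: [0.047, 0.707, -0.049, 0.704]
ft_force: [-0.0, -1.1, 0.3]
grip_width: 0.352
[0.57800032 0.11152754 0.05295923] [0.70359847 0.13225715 0.24039978]
```

View pics/c2.png

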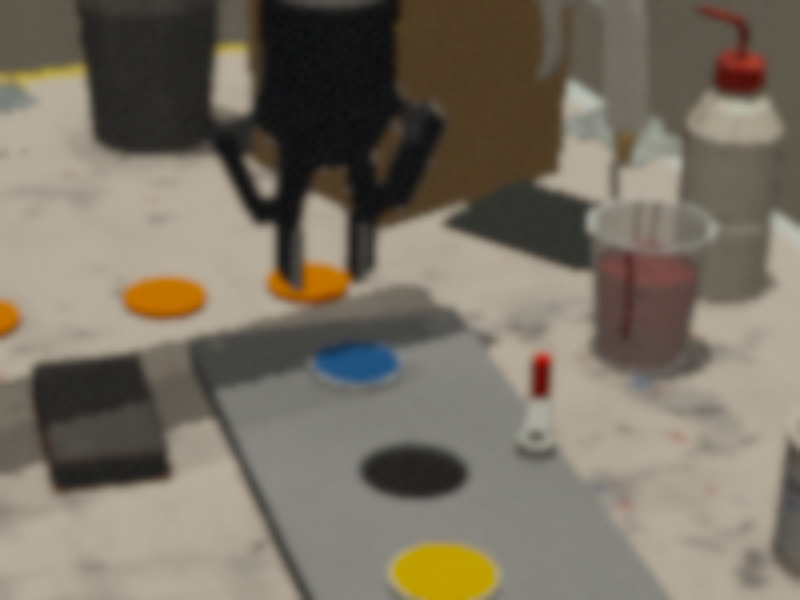

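The picture shows both fingertips, at about (290,280) and (360,275) in the crop, raised above and behind the blue disc at (355,363). Next is a guarded descent.

```bash
python3 -m crank '[[0.65,[0,0,-1.5],[0,0,0]],[0.65,[0,0,-1],[0,0,0]],[0.65,[0,0,-0.4],[0,0,0]],[0.65,[0,0,0],[0,0,0]],[0.65,[0,0,0],[0,0,0]]]';  python3 -m crank '[[0.65,[0,0,-0.2],[0,0,0]],[0.65,[0,0,0],[0,0,0]]]';python3 -m crank '[[0.65,[0,0,-0.2],[0,0,0]],[0.65,[0,0,0],[0,0,0]]]'
```

```text
clock: 3.68
position: [0.5774, 0.1115, 0.0231]
ee_rot: [0.048, 0.705, -0.048, 0.706]
ft_force: [0.7, 0.7, -0.3]
grip_width: 0.35
clock: 3.85
position: [0.5773, 0.1115, 0.0207]
ee_rot: [0.048, 0.705, -0.048, 0.706]
ft_force: [0.1, 0.4, 0.2]
grip_width: 0.355
clock: 4.02
position: [0.5769, 0.1114, 0.0182]
ee_rot: [0.048, 0.705, -0.048, 0.705]
ft_force: [-0.2, -0.5, -0.9]
grip_width: 0.35
```

```bash
for i in 1; do python3 -m crank '[[0.65,[0,0,-0.1],[0,0,0]],[0.65,[0,0,0],[0,0,0]]]'; python3 -m crank '[[0.65,[0,0,-0.1],[0,0,0]],[0.65,[0,0,0],[0,0,0]]]';python3 -m crank '[[0.65,[0,0,-0.1],[0,0,0]],[0.65,[0,0,0],[0,0,0]]]'; done | grep -E 'pos|ft'
```

```text
position: [0.5771, 0.1114, 0.0177]
ft_force: [-2.2, -0.2, 4.8]
position: [0.5771, 0.1114, 0.0177]
ft_force: [-7.1, -1.0, 16.3]
position: [0.5772, 0.1114, 0.0176]
ft_force: [-11.7, -1.7, 27.7]
```

```bash
python3 -m crank '[[0.65,[0,0,0.45],[0,0,0]],[0.65,[-0.14,-1.0,0],[0,0,0]],[0.65,[-0.08,-0.6,0],[0,0,0]],[0.65,[-0.08,-0.6,0],[0,0,0]],[0.65,[-0.08,-0.6,0],[0,0,0]],[0.65,[-0.08,-0.6,0],[0,0,0]],[0.65,[-0.08,-0.6,0],[0,0,0]],[0.65,[-0.08,-0.6,0],[0,0,0]],[0.65,[-0.08,-0.6,0],[0,0,0]],[0.65,[-0.08,-0.6,0],[0,0,0]],[0.65,[-0.08,-0.6,0],[0,0,0]],[0.65,[0,0,0],[0,0,0]]]'
cat > look.py <<'E'
from h import *
import sys
o=telemetry.get_obs(); print(o['clock'],o['position'],o['ft_force'])
ims=[]
for n,(a,b,c,d) in(('side',(180,280,220,350)),('top',(165,265,230,360))):
    p=shot(n); f=p['frame']; h=cv2.cvtColor(f,cv2.COLOR_RGB2HSV)
    m=cv2.inRange(h,(95,90,40),(130,255,255)); m[:,:225]=0; m[:,345:]=0
    k,l,s,ce=cv2.connectedComponentsWithStats(m)
    for i in range(1,k):
        if s[i,4]>30: print(n,'blue',s[i],ray(p,ce[i],.024).round(4))
    for t in('disc_blue','disc_yellow','retainer_knob'):
        for r in mark_of(t,p)[:2]: print(n,t,round(r['conf'],2),w(p,r['location']).round(4))
    ims.append(cv2.resize(f[a:b,c:d],None,fx=3,fy=3))
cv2.imwrite('pics/'+sys.argv[1],cv2.cvtColor(np.vstack([i[:300,:390] for i in ims]),cv2.COLOR_RGB2BGR))
E
python3 look.py l1.png
```

```text
clock: 5.52
position: [0.5682, 0.0456, 0.0199]
ee_rot: [0.048, 0.705, -0.049, 0.705]
ft_force: [0.2, -0.7, -0.5]
grip_width: 0.349
5.5167 [0.56820456 0.04558448 0.01985791] [ 0.24444234 -0.69436322 -0.51074175]
side blue [264 215  22  11 177] [0.5641 0.014  0.024 ]
side disc_blue 0.58 [0.4071 0.2266 0.    ]
side disc_blue 0.57 [ 6.043e-01  2.012e-01 -1.000e-04]
side disc_yellow 0.92 [ 0.5193 -0.1444  0.0182]
side retainer_knob 0.62 [ 0.6451 -0.0166  0.0494]
top blue [285 218   9  18  94] [ 0.5619 -0.0023  0.024 ]
top disc_blue 0.84 [ 0.4027  0.2306 -0.0006]
top disc_blue 0.7 [6.059e-01 1.985e-01 4.000e-04]
top disc_yellow 0.92 [ 0.5181 -0.1432  0.0206]
top disc_yellow 0.59 [ 0.5573 -0.0462 -0.0008]
top retainer_knob 0.75 [ 0.6454 -0.0176  0.0509]
```

View pics/l1.png

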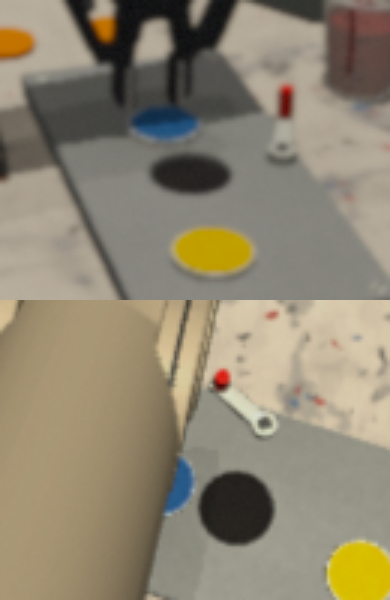

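The cradle holds the disc. In the top view its edge shows at crop (180,485), in line with the recess at (236,508). The side view gives its centre as about (0.564, 0.014), so 61 mm remain.

```bash
python3 -m crank '[[0.65,[-0.07,-0.5,0],[0,0,0]],[0.65,[-0.07,-0.5,0],[0,0,0]],[0.65,[-0.07,-0.5,0],[0,0,0]],[0.65,[-0.07,-0.5,0],[0,0,0]],[0.65,[-0.07,-0.5,0],[0,0,0]],[0.65,[-0.07,-0.5,0],[0,0,0]],[0.65,[-0.07,-0.5,0],[0,0,0]],[0.65,[-0.07,-0.5,0],[0,0,0]],[0.65,[-0.07,-0.5,0],[0,0,0]],[0.65,[-0.07,-0.5,0],[0,0,0]],[0.65,[-0.05,-0.4,0],[0,0,0]],[0.65,[0,0,0],[0,0,0]]]'
python3 -m crank '[[0.65,[-0.03,-0.2,0],[0,0,0]],[0.65,[-0.03,-0.2,0],[0,0,0]],[0.65,[0,0,0],[0,0,0]]]'
python3 look.py l2.png
```

```text
clock: 6.92
position: [0.5607, -0.0079, 0.0199]
ee_rot: [0.048, 0.705, -0.049, 0.705]
ft_force: [0.4, 0.4, -0.1]
grip_width: 0.346
clock: 7.17
position: [0.5602, -0.0109, 0.0198]
ee_rot: [0.048, 0.705, -0.048, 0.705]
ft_force: [-0.2, -0.0, -0.9]
grip_width: 0.347
7.1667 [ 0.56021704 -0.01090642  0.01982707] [-0.23917593 -0.00813567 -0.91083748]
side blue [272 228  23  14 250] [ 0.5538 -0.0461  0.024 ]
side disc_blue 0.82 [ 0.5533 -0.0405  0.0171]
side disc_blue 0.69 [ 0.5134  0.2185 -0.0009]
side disc_yellow 0.65 [ 0.5222 -0.1432  0.0165]
side retainer_knob 0.71 [ 0.6436 -0.0173  0.0517]
top disc_blue 0.93 [ 0.4025  0.2283 -0.0009]
top disc_blue 0.67 [ 0.5142  0.2159 -0.0012]
top disc_yellow 0.84 [ 0.5198 -0.1418  0.0194]
```

View pics/l2.png

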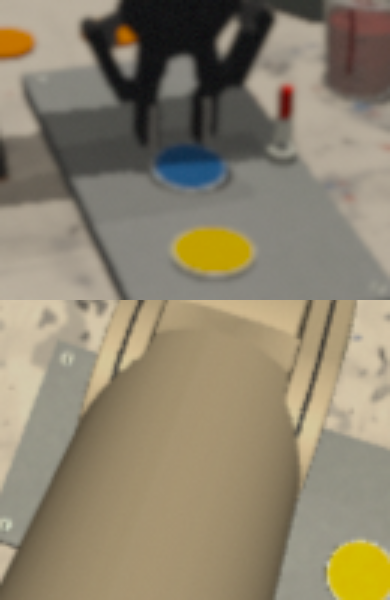

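The disc covers the recess at side crop (190,168) and looks tipped, with its front down. I'll push on gently and watch the force.

```bash
for i in 1; do python3 -m crank '[[0.65,[-0.03,-0.2,0],[0,0,0]],[0.65,[0,0,0],[0,0,0]]]'; python3 -m crank '[[0.65,[-0.03,-0.2,0],[0,0,0]],[0.65,[0,0,0],[0,0,0]]]';  python3 -m crank '[[0.65,[-0.03,-0.2,0],[0,0,0]],[0.65,[0,0,0],[0,0,0]]]'; done | grep -E 'pos|ft'; python3 look.py l3.png
```

```text
position: [0.5599, -0.013, 0.0199]
ft_force: [-0.6, -0.4, 0.3]
position: [0.5596, -0.0151, 0.0198]
ft_force: [0.4, 0.3, 0.5]
position: [0.5593, -0.0171, 0.0198]
ft_force: [0.3, -0.3, 0.1]
8.0667 [ 0.55929013 -0.01710048  0.01983655] [ 0.27307855 -0.29062531  0.05880798]
side blue [272 231  23  12 205] [ 0.5513 -0.0518  0.024 ]
side disc_blue 0.87 [ 0.5536 -0.0402  0.0124]
side disc_blue 0.69 [ 0.4007  0.2304 -0.0005]
side disc_yellow 0.79 [ 0.5193 -0.1457  0.0162]
side retainer_knob 0.74 [ 0.6447 -0.019   0.0501]
top disc_blue 0.91 [ 0.404   0.2296 -0.0006]
top disc_blue 0.73 [ 0.5141  0.2165 -0.0015]
top disc_yellow 0.72 [ 0.5208 -0.1427  0.019 ]
```

View pics/l3.png

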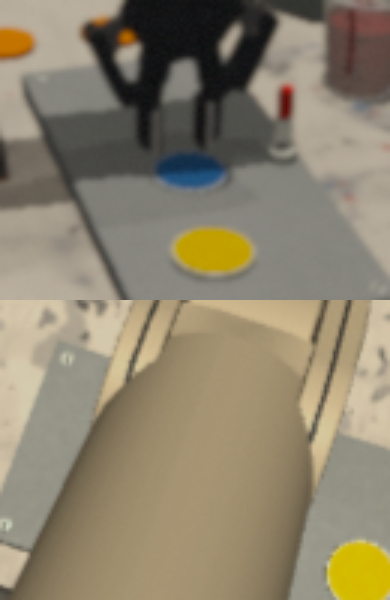

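The disc seems to have dropped: the network puts its origin at z = 0.012, which is the recess floor. I'll lift, shut the fingers, move out beyond the knob and check it.

```bash
python3 -m crank '[[0.65,[0,0,2],[0,0,0]],[0.65,[0,0,4],[0,0,0]],[1,[0,0,4],[0,0,0]],[1,[0,0,4],[0,0,0]],[1,[0,0,4],[0,0,0]],[1,[0,4,0],[0,0,0]],[1,[0,4,0],[0,0,0]],[1,[0,4,0],[0,0,0]],[1,[0,4,0],[0,0,0]],[1,[0,0,0],[0,0,0]]]'
python3 look.py l4.png
```

```text
clock: 9.3
position: [0.5578, 0.1535, 0.1993]
ee_rot: [0.045, 0.706, -0.043, 0.705]
ft_force: [-1.0, 1.1, -0.5]
grip_width: 0.005
9.3 [0.55783713 0.15346032 0.19934945] [-1.04797943  1.09723622 -0.46214748]
side blue [272 231  23  12 210] [ 0.551 -0.052  0.024]
side disc_blue 0.79 [ 0.554  -0.0426  0.0119]
side disc_blue 0.76 [ 5.117e-01  2.181e-01 -1.000e-04]
side disc_yellow 0.85 [ 0.5201 -0.1432  0.0161]
side retainer_knob 0.44 [ 0.6435 -0.0179  0.0506]
top blue [297 223  22  22 368] [ 0.5546 -0.0441  0.024 ]
top disc_blue 0.76 [ 0.5559 -0.0406  0.0139]
top disc_yellow 0.59 [ 0.5182 -0.1423  0.0205]
top retainer_knob 0.44 [ 0.6429 -0.0178  0.0511]
```

View pics/l4.png

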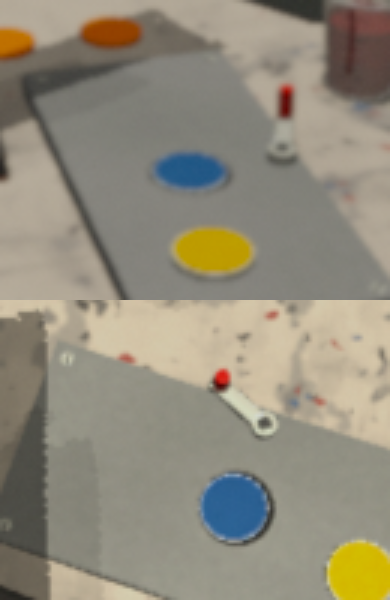

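The disc sits in the recess, with a dark crescent on its -y side at top crop (265,525). I'll check numerically that it lies flat.

```bash
cat > flat.py <<'E'
from h import *
for n in('side','top'):
    p=shot(n); h=cv2.cvtColor(cv2.resize(p['frame'],None,fx=4,fy=4,interpolation=cv2.INTER_CUBIC),cv2.COLOR_RGB2HSV)
    for nm,lo,hi,z in(('blue',(95,90,40),(130,255,255),.018),('yel',(20,130,80),(35,255,255),.024)):
        m=cv2.inRange(h,lo,hi); m[:,:900]=0; m[:,1480:]=0; m[:,:][:190*4]=0
        c=max(cv2.findContours(m,0,cv2.CHAIN_APPROX_NONE)[0],key=len)[:,0]
        P=np.array([ray(p,(q+.5)/4-.5,z)[:2] for q in c]); (a,b)=P.min(0),P.max(0)
        print(n,nm,'extent mm',((b-a)*1e3).round(1),'centre',((a+b)/2).round(4))
E
python3 flat.py
```

```text
side blue extent mm [46. 46.] centre [ 0.5557 -0.0426]
side yel extent mm [47.5 49.2] centre [ 0.5225 -0.142 ]
top blue extent mm [48.6 49.1] centre [ 0.5562 -0.0444]
top yel extent mm [ 34.2 230.6] centre [ 0.2421 -0.1094]
```

Side and top views agree on the centre to within 2 mm at z = 0.018, and there is no sign of tilt, so the disc lies flat. On to the knob.

```bash
python3 -m crank '[[1,[2.3,-3.4,0],[0,0,0]],[1,[2.3,-3.4,0],[0,0,0]],[1,[2.3,-3.4,0],[0,0,0]],[1,[2.3,-3.4,0],[0,0,0]],[1,[2.4,-3.4,0],[0,0,0]],[1,[0,0,-3],[0,0,0]],[1,[0,0,-3],[0,0,0]],[1,[0,0,-3],[0,0,0]],[1,[0,0,-3],[0,0,0]],[1,[0,0,0],[0,0,0]],[1,[0,0,0],[0,0,0]]]'
python3 look.py l5.png
```

```text
clock: 10.72
position: [0.6745, -0.0269, 0.079]
ee_rot: [0.048, 0.706, -0.048, 0.704]
ft_force: [-0.2, -0.6, 0.4]
grip_width: 0.005
10.7167 [ 0.67448069 -0.02685194  0.07902255] [-0.18256945 -0.56575289  0.35359335]
side blue [272 231  23  12 209] [ 0.5513 -0.0512  0.024 ]
side disc_blue 0.72 [0.4039 0.2312 0.0007]
side disc_blue 0.6 [ 0.5147  0.2195 -0.0007]
side disc_yellow 0.71 [ 0.5204 -0.1426  0.0177]
side retainer_knob 0.74 [ 0.645  -0.0167  0.054 ]
top disc_blue 0.76 [0.4036 0.2298 0.0005]
top disc_blue 0.7 [0.5138 0.2161 0.0024]
top disc_yellow 0.7 [ 0.5204 -0.1432  0.0201]
```

View pics/l5.png

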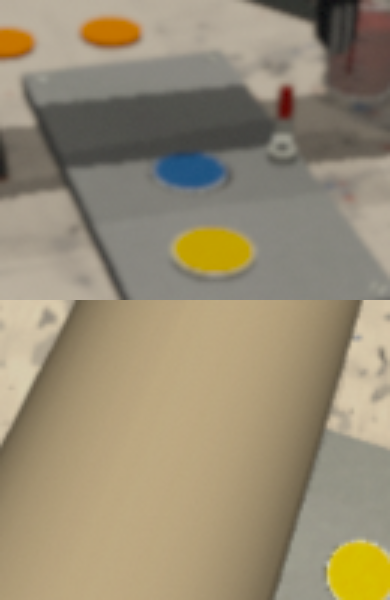

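```bash
python3 -m crank '[[1,[0,1,0],[0,0,0]],[1,[0,0,-2.5],[0,0,0]],[1,[0,0,-1.5],[0,0,0]],[1,[0,0,-0.6],[0,0,0]],[1,[0,0,0],[0,0,0]],[1,[-0.5,0,0],[0,0,0]],[1,[-0.5,0,0],[0,0,0]],[1,[0,0,0],[0,0,0]]]'
python3 -m crank '[[1,[-0.5,0,0],[0,0,0]],[1,[-0.5,0,0],[0,0,0]],[1,[-0.5,0,0],[0,0,0]],[1,[-0.5,0,0],[0,0,0]],[1,[0,0,0],[0,0,0]]]'
python3 look.py l6.png
```

```text
clock: 11.78
position: [0.6649, -0.017, 0.0348]
ee_rot: [0.048, 0.705, -0.048, 0.706]
ft_force: [-0.2, -0.4, 1.1]
grip_width: 0.003
clock: 12.2
position: [0.6443, -0.0167, 0.0339]
ee_rot: [0.048, 0.706, -0.048, 0.705]
ft_force: [0.4, -0.6, -0.8]
grip_width: 0.001
12.2 [ 0.64429701 -0.01672008  0.03392953] [ 0.418226   -0.6142567  -0.83804449]
side blue [272 231  23  12 209] [ 0.5513 -0.0512  0.024 ]
side disc_blue 0.71 [ 0.6058  0.1999 -0.0028]
side disc_blue 0.62 [ 0.5546 -0.0425  0.0118]
side disc_yellow 0.9 [ 0.5212 -0.1426  0.0196]
side retainer_knob 0.65 [ 0.6225 -0.011   0.0497]
side retainer_knob 0.37 [ 0.5155 -0.144   0.0181]
top disc_blue 0.92 [ 0.6062  0.2015 -0.003 ]
top disc_blue 0.77 [ 0.4016  0.2288 -0.0022]
top disc_yellow 0.66 [ 0.5189 -0.1403  0.0197]
```

```bash
python3 -m crank '[[1,[-0.5,0,0],[0,0,0]],[1,[-0.5,0,0],[0,0,0]],[1,[-0.5,0,0],[0,0,0]],[1,[-0.5,0,0],[0,0,0]],[1,[-0.5,0,0],[0,0,0]],[1,[0,0,0],[0,0,0]]]'
python3 look.py l7.png
```

```text
clock: 13.1
position: [0.6194, -0.0171, 0.0339]
ee_rot: [0.048, 0.706, -0.048, 0.705]
ft_force: [-0.1, 0.1, -0.0]
grip_width: -0.002
13.1 [ 0.61939103 -0.01711883  0.03394147] [-0.12103507  0.10943351 -0.01860425]
side blue [272 231  23  12 214] [ 0.5516 -0.0513  0.024 ]
side disc_blue 0.85 [ 0.5532 -0.0421  0.0106]
side disc_blue 0.69 [ 0.6027  0.1998 -0.0025]
side disc_yellow 0.91 [ 0.5182 -0.1441  0.0166]
side retainer_knob 0.51 [ 0.6006 -0.0159  0.0503]
top disc_blue 0.84 [0.5157 0.2141 0.0015]
top disc_blue 0.81 [ 0.6058  0.2013 -0.0023]
```

```bash
python3 -m crank '[[1,[1,0,0],[0,0,0]],[1,[0,1.5,0],[0,0,0]],[1,[0,1.5,0],[0,0,0]],[1,[-1.5,0,0],[0,0,0]],[1,[-1.5,0,0],[0,0,0]],[1,[-1.1,0,0],[0,0,0]],[1,[0,0,0],[0,0,0]]]'
python3 -m crank '[[1,[0,-0.6,0],[0,0,0]],[1,[0,-0.6,0],[0,0,0]],[1,[0,-0.5,0],[0,0,0]],[1,[0,-0.5,0],[0,0,0]],[1,[0,-0.5,0],[0,0,0]],[1,[0,-0.5,0],[0,0,0]],[1,[-0.2,-0.5,0],[0,0,0]],[1,[0,0,0],[0,0,0]]]'
python3 look.py l8.png
```

```text
clock: 14.08
position: [0.5876, 0.0134, 0.0336]
ee_rot: [0.048, 0.706, -0.048, 0.705]
ft_force: [-0.3, -0.8, 0.1]
grip_width: -0.0
clock: 14.75
position: [0.5811, -0.0098, 0.0332]
ee_rot: [0.05, 0.712, -0.039, 0.699]
ft_force: [-39.2, 43.7, 35.5]
grip_width: -0.003
14.75 [ 0.58105608 -0.00984736  0.0331683 ] [-39.23141755  43.73025728  35.51902079]
side blue [272 231  23  12 208] [ 0.5516 -0.0517  0.024 ]
side disc_blue 0.77 [ 0.5147  0.2173 -0.0017]
side disc_blue 0.66 [ 6.06e-01  1.99e-01 -4.00e-04]
side disc_yellow 0.71 [ 0.5187 -0.1447  0.0174]
side retainer_knob 0.75 [ 0.5883 -0.0243  0.0512]
top disc_blue 0.82 [ 0.4046  0.231  -0.0022]
top disc_blue 0.73 [0.5141 0.2129 0.0041]
top disc_yellow 0.95 [ 0.5196 -0.1427  0.0186]
```

View pics/l8.png

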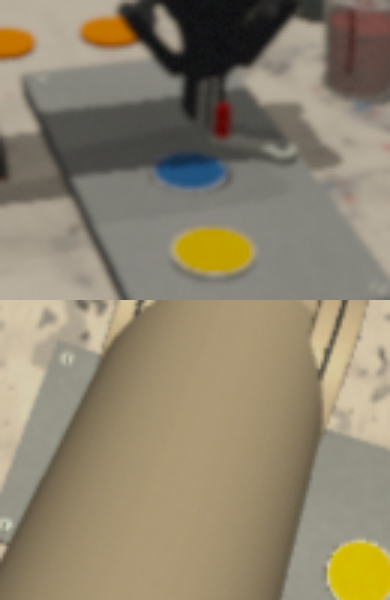

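The knob has jammed at about 135°. It stands at side crop (222,120) and the force runs along the arm, radially, because rubber friction resists sliding sideways. I'll back off, come at it from a little further +x, and push along the arc tangent.

```bash
python3 -m crank '[[1,[0,1,0],[0,0,0]],[1,[0,1.5,0],[0,0,0]],[1,[1.2,0,0],[0,0,0]],[1,[0,0,0],[0,0,0]],[1,[0,0,0],[0,0,0]]]'
python3 look.py l9.png
```

```text
clock: 15.57
position: [0.6, 0.0002, 0.0338]
ee_rot: [0.048, 0.705, -0.049, 0.706]
ft_force: [-1.4, -1.3, 0.1]
grip_width: -0.003
15.5667 [5.99976767e-01 2.38907094e-04 3.37787443e-02] [-1.42662391 -1.34927351  0.11903464]
side blue [272 231  23  12 206] [ 0.5514 -0.0515  0.024 ]
side disc_blue 0.74 [ 0.5136  0.2206 -0.0032]
side disc_blue 0.57 [ 0.5529 -0.0424  0.0104]
side disc_yellow 0.55 [ 0.5198 -0.1434  0.0196]
side retainer_knob 0.58 [ 0.5955 -0.0184  0.0496]
side retainer_knob 0.24 [ 0.5225 -0.1416  0.0171]
top disc_blue 0.8 [ 0.4057  0.2282 -0.0008]
top disc_blue 0.74 [0.517  0.2155 0.0008]
```

```bash
python3 -m crank '[[1,[0.3,0,0],[0,0,0]],[1,[-0.3,-0.25,0],[0,0,0]],[1,[-0.3,-0.25,0],[0,0,0]],[1,[0,0,0],[0,0,0]]]'
python3 -m crank '[[1,[-0.25,-0.3,0],[0,0,0]],[1,[-0.25,-0.3,0],[0,0,0]],[1,[0,0,0],[0,0,0]]]';python3 -m crank '[[1,[-0.2,-0.33,0],[0,0,0]],[1,[-0.2,-0.33,0],[0,0,0]],[1,[0,0,0],[0,0,0]]]'
python3 look.py l10.png
```

```text
clock: 16.3
position: [0.5956, -0.0042, 0.0338]
ee_rot: [0.048, 0.706, -0.048, 0.705]
ft_force: [-0.1, 0.1, -0.1]
grip_width: -0.001
clock: 16.55
position: [0.5905, -0.0097, 0.0337]
ee_rot: [0.048, 0.706, -0.048, 0.705]
ft_force: [-1.2, 2.3, -0.8]
grip_width: -0.002
clock: 16.8
position: [0.5869, -0.0173, 0.0338]
ee_rot: [0.048, 0.705, -0.049, 0.705]
ft_force: [-0.7, 1.3, -0.7]
grip_width: 0.002
16.8 [ 0.58691823 -0.01733431  0.03380996] [-0.70784409  1.32695383 -0.72129043]
side blue [272 231  23  12 207] [ 0.5514 -0.0519  0.024 ]
side disc_blue 0.86 [ 0.5574 -0.0423  0.0094]
side disc_blue 0.68 [0.4039 0.2269 0.0025]
side disc_yellow 0.62 [ 0.5219 -0.1429  0.0175]
side retainer_knob 0.61 [ 0.5815 -0.0337  0.0496]
top disc_blue 0.94 [0.5155 0.2177 0.0019]
top disc_blue 0.76 [ 0.6069  0.2021 -0.0009]
top disc_yellow 0.97 [ 0.5173 -0.1404  0.017 ]
```

Light force, and the knob is at about 150°. Continuing to the stop.

```bash
python3 -m crank '[[1,[-0.15,-0.35,0],[0,0,0]],[1,[-0.1,-0.36,0],[0,0,0]],[1,[-0.05,-0.3,0],[0,0,0]],[1,[0,0,0],[0,0,0]]]'
python3 -m crank '[[1,[-0.05,-0.3,0],[0,0,0]],[1,[-0.02,-0.2,0],[0,0,0]],[1,[0,0,0],[0,0,0]]]'; python3 -m crank '[[1,[0,-0.2,0],[0,0,0]],[1,[0,0,0],[0,0,0]]]'
python3 look.py l11.png
```

```text
clock: 17.53
position: [0.5841, -0.0274, 0.0338]
ee_rot: [0.048, 0.705, -0.049, 0.705]
ft_force: [1.0, 0.3, -0.0]
grip_width: 0.003
clock: 17.78
position: [0.5836, -0.0318, 0.0339]
ee_rot: [0.048, 0.705, -0.048, 0.706]
ft_force: [0.4, -0.6, -0.0]
grip_width: 0.002
clock: 17.95
position: [0.5837, -0.0321, 0.0338]
ee_rot: [0.048, 0.706, -0.047, 0.705]
ft_force: [-1.8, 4.3, 1.1]
grip_width: -0.001
17.95 [ 0.58370347 -0.0321307   0.03384548] [-1.7527432   4.25210389  1.05254776]
side blue [272 231  23  12 192] [ 0.55   -0.0516  0.024 ]
side disc_blue 0.74 [ 0.5525 -0.0426  0.0086]
side disc_blue 0.67 [0.4044 0.2292 0.0021]
side disc_yellow 0.55 [ 0.5185 -0.1426  0.0174]
side retainer_knob 0.74 [ 0.5772 -0.0487  0.0509]
top disc_blue 0.98 [0.5142 0.2157 0.0011]
top disc_blue 0.96 [0.6065 0.2021 0.0007]
top disc_yellow 0.73 [ 0.5195 -0.1431  0.0204]
top disc_yellow 0.23 [ 7.266e-01 -1.772e-01  2.000e-04]
top retainer_knob 0.25 [ 0.3971 -0.1539 -0.0014]
```

The knob is at (0.577, -0.049), where I predicted home, and the force rises sharply with little further motion. One more firm nudge confirms the stop, then I back off, retreat and look.

```bash
python3 -m crank '[[1,[0,-0.2,0],[0,0,0]],[1,[0,-0.1,0],[0,0,0]],[1,[0,0,0],[0,0,0]]]'; python3 -m crank '[[1,[0,0.5,0],[0,0,0]],[1,[0,1,0],[0,0,0]],[1,[0,1,0],[0,0,0]],[1,[0,0,3],[0,0,0]],[1,[0,0,4],[0,0,0]],[1,[0,0,4],[0,0,0]],[1,[0,0,4],[0,0,0]],[1,[0,4,0],[0,0,0]],[1,[0,4,0],[0,0,0]],[1,[0,4,0],[0,0,0]],[1,[0,4,0],[0,0,0]],[1,[0,0,0],[0,0,0]]]'
python3 look.py l12.png; python3 flat.py; python3 - <<'E'
import cv2; i=cv2.imread('pics/l12.png'); cv2.imwrite('pics/l12b.png',i)
E
```

```text
clock: 18.6
position: [0.5837, -0.0326, 0.0339]
ee_rot: [0.049, 0.706, -0.046, 0.705]
ft_force: [-2.1, 12.5, 3.4]
grip_width: -0.001
clock: 19.6
position: [0.5821, 0.1597, 0.1833]
ee_rot: [0.045, 0.706, -0.043, 0.705]
ft_force: [-1.0, 1.9, -0.9]
grip_width: 0.0
19.6 [0.58213199 0.15968287 0.18330649] [-1.01779874  1.94817824 -0.89923673]
side blue [272 231  23  12 202] [ 0.5499 -0.0522  0.024 ]
side disc_blue 0.64 [ 0.515   0.2211 -0.0028]
side disc_blue 0.63 [ 0.5516 -0.0431  0.0079]
side disc_yellow 0.78 [ 0.5203 -0.1455  0.0171]
side retainer_knob 0.58 [ 0.5794 -0.0468  0.0502]
top blue [297 223  22  22 347] [ 0.5534 -0.0438  0.024 ]
top disc_blue 0.69 [ 0.5553 -0.0438  0.0192]
top disc_blue 0.46 [ 6.065e-01  1.969e-01 -3.000e-04]
top disc_yellow 0.79 [ 0.5186 -0.1413  0.0191]
top retainer_knob 0.51 [ 0.5785 -0.0501  0.0457]
side blue extent mm [43.7 46. ] centre [ 0.5546 -0.0426]
side yel extent mm [47.5 49.2] centre [ 0.5225 -0.142 ]
top blue extent mm [48.  49.1] centre [ 0.5556 -0.0444]
top yel extent mm [ 34.2 230.6] centre [ 0.2421 -0.1094]
```

View pics/l12.png

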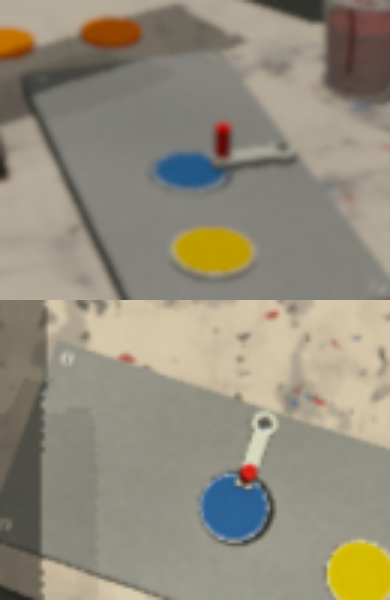

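The bar lies over the disc's edge, with the knob at top crop (249,472). The yellow disc is at its starting place and the hand is clear. Handing in.

```bash
python3 -c "
from workcell import manip; print(manip.hand_in())"
```

```text
the job is handed in; nothing more can be done
None
```

I slid the blue disc into the recess with two part-open fingertips. I then pushed the knob round with the fingers shut until the retainer met its stop, took the hand away, and handed in at about 20 s of the 58 s.

**Last checks:**
- **Disc:** it sits in the recess. The two cameras put its centre at y = -0.043 and -0.044, about 3 mm to the +y side of my recess estimate (y = -0.047). That is 1 mm more than the stated play, but within the camera and network error.
- **Flatness:** the disc's top is level with the deck at z = 0.018 and shows no tilt. The side camera measured it as 44 x 46 mm against 48 x 49 mm for the yellow disc; I put that down to pixel noise and, for the smaller figure, the retainer bar hiding part of its edge. The networks' readings of its underside height disagreed, from 0.008 to 0.019 against 0.012 expected.
- **Retainer:** the knob is at about (0.578, -0.049), within 2 mm of where I calculated home. A last push raised the force to 12.5 N with only half a millimetre of movement, so it is against the stop.
- **Other things:** the yellow disc is within 2 mm of where it started. The hand never went near the bystanders, but I did not measure them again at the end.

**One mishap:** my first -y push jammed the knob at about 135°. The wrist force reached roughly 68 N (limit 120 N), so I backed off and pushed along the arc instead. That contact was with the fingertips, not the gripper's body.

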